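Pack the brass drill bushes in the two-layer kit box

ROBOT

A 6-joint arm with a two-finger parallel gripper is mounted at the origin on the work surface. World frame = base frame: x ahead of the robot, y to its left, z up, the work surface at z = 0. Lengths are in mm, angles in rad, forces in N, time in s.
With the tool pointing down it reaches from about 300 to 775 mm from the base axis. Payload 14.6 kg.
Tool frame: the origin (TCP) lies on the centre line of the jaws, within the pads' length; the fingertips stand ahead of it and the grasp point (between the pads) is the TCP (manip.tip_reach is the z of the fingertips in the tool frame, in mm); z points along the fingers, y is the direction in which the jaws open and shut (so a half turn about z gives the same grasp; the last joint's range is limited). The gripper opens to 94 mm and grips with 3 to 60 N. Pads are 16 mm wide; open, the fingers measure 119 mm over their backs; the gripper's body (75 mm by 177 mm) begins 78 mm behind the grasp point.
Start: joints at [1.28, 0.3, 1.521, -0, 1.321, -0.067], TCP at [122.063, 536.274, 224.446] pointing down, gripper open.
Joint ranges: [-3.03, 3.03], [-0.79, 2.21], [0.23, 2.52], [-1.04, 4.18], [0, 3.07], [-2.55, 2.55]. Speed limits (rad/s): [2.22, 2.22, 2.57, 3.14, 3.14, 3.14].

INTERFACE

Orientations are given as [roll, pitch, yaw] about the fixed x, y, z axes, in that order (R = Rz(yaw) Ry(pitch) Rx(roll)).
In Python, from cell import manip, camera, search_frame, masks_of, tip_of gives the robot as it stands.
- The arm moves only by the tool send_rows, never from a script. Its argument "plan" is a list of rows, each an object with "travel": the shift along the tool's x, y, z in mm, a list of three; "delta_rot": the turn, a rotation vector about the tool's x, y, z in degrees, a list of three; "fingers": the gripper's target within -1 to 1 (shut at 1, half-way at 0, fully open at -1). In form: [{"travel": [dx, dy, dz], "delta_rot": [wx, wy, wz], "fingers": fingers}, ...]. A call has 1 to 20 rows; each row shifts and turns the commanded pose from where the row before left it, along the tool's axes as they then stand; what a row does not reach is not made up. A row lasts 1/8 s, in which the tool goes at most 62.5 mm and 10.7 degrees, less where a joint would pass 70% of its speed; a pose out of reach is approached as far as the arm can. A call is refused whole if a number of a shift passes 62.5 or a number of a turn 10.7, either way. A call with a gripper value outside its range is refused whole. The fingers move at their own pace and stop on an object; "grip_force" is the grip in N (left out, the last holds). Time passes only in rows, so rows that do not move let the fingers close. It gives the time, the measured TCP pose, the force and the opening at its end, in the units of the state.
- manip.read_state(): the state, without advancing time (a new reading comes with each control period).
- camera(name): name is "scene" or "side" or "wrist"; returns a dict with "color" (400x640x3 uint8, red, green, blue), "z_map" (400x640 float32, mm along the optical axis (not along the pixel's ray), 0 where there is no reading), "fov_y" (degrees; the focal length in pixels is half the picture's height over the tangent of half this angle, whatever the lens; pixels are square), "cx", "cy" (the principal point, pixels), "world_from_camera" (4x4, takes a point from camera to world coordinates); the wrist camera has in their place "tool_from_camera" (4x4, takes a point from camera to tool coordinates, whose origin is the TCP and whose axes are the flange's). Camera axes: x right, y up, looking along -z (the intrinsics and any distortion apply to the point x, -y, -z); pixel columns grow to the right and rows downward; lengths in mm; the calibration is good to about 2 mm. A picture is of the moment at which its call begins: read the wrist's pose just before it.
- manip.sign_off(): hands the job in, once; it reports no verdict.
Trained networks look in the newest picture that a camera, given by its name, has taken for a name from the list of things; names that differ only in an ending like _2 or _b are one class to them, and where a whole thing is asked for, a point or a joint stands for the part that bears it (a point fixed in the world has none). Each returns a list of dicts, best first, with "confidence" (0 to 1); they miss things now and then, are a little off and sometimes report something else, mostly with a low value. They report only what shows in the picture. A call takes as long as a camera call. They do not tell look-alikes from the thing itself.
- search_frame(name, camera): "at" ([x, y, z] in mm, in the coordinates of the camera as it stood for that picture, good to about 4 mm: the middle of the surface that is visible of it).
- masks_of(name, camera): "region" (400x640 bool, what is visible of it).
- tip_of(name, camera): "at" ([x, y, z] in mm, in the coordinates of the camera as it stood for that picture, good to about 4 mm: a listed point, or the origin of a listed thing).
The state is a dict: "clock": time; "joints": joint angles; "qd": joint speeds; "effort": joint torques, N m; "eef_pos": TCP position; "eef_rot": TCP orientation; "wrist_force": force on the tool from outside, world axes, zero at the start; "moment": the same for the moment, N m; "finger_gap": finger opening in mm.
Only numpy, scipy, OpenCV 4.12 (cv2) and the standard library are available. Lean on these libraries where they do the work, as an engineer would, in place of code of your own. Each camera call takes 0.05 s, during which the arm holds its last target. There are 200 camera calls.

TASK

Pack the three brass drill bushes, flange up, into the two-layer wooden kit box: stand the largest in the green tray and the middle-sized one in the blue tray, then lay the plywood divider level inside the box over them, handle up, resting on the four corner posts, and last stand the smallest in the red-rimmed square on the divider. Leave the two steel bushes where they are, and let everything stand free at the end.

Things in the scene. Friction and masses are not known exactly. Their poses are not given: they have to be found in the camera images.
- brass_large: Largest brass (yellow) drill bush: an upright round sleeve with a wide flange on top, 36 mm tall in all; flange 46 mm across, its top 12 mm of height; sleeve below it 38 mm across; dark bore mark on top. Origin: centre of its underside, z up along its axis.
- brass_medium: Middle-sized brass (yellow) drill bush: an upright round sleeve with a wide flange on top, 36 mm tall in all; flange 34 mm across, its top 12 mm of height; sleeve below it 26 mm across; dark bore mark on top. Origin: centre of its underside, z up along its axis.
- brass_small: Smallest brass (yellow) drill bush: an upright round sleeve with a wide flange on top, 36 mm tall in all; flange 24 mm across, its top 12 mm of height; sleeve below it 18 mm across; dark bore mark on top. Origin: centre of its underside, z up along its axis.
- steel_large: Large steel (grey) drill bush: an upright round sleeve with a wide flange on top, 36 mm tall in all; flange 46 mm across, its top 12 mm of height; sleeve below it 38 mm across; dark bore mark on top; not part of the kit, to be left alone. Origin: centre of its underside, z up along its axis.
- steel_small: Small steel (grey) drill bush: an upright round sleeve with a wide flange on top, 36 mm tall in all; flange 24 mm across, its top 12 mm of height; sleeve below it 18 mm across; dark bore mark on top; not part of the kit, to be left alone. Origin: centre of its underside, z up along its axis.
- divider: Loose plywood plate, 188 (x) x 104 (y) x 6 mm, 0.2 kg, flat on the bench. Orange handle bar in its middle, 40 mm along x, 14 mm wide, top 34 mm above the underside. Two raised square rims, 4 mm high, 46 mm wide inside, 56 outside: red at x = +58 mm, y = 0; white (stays empty) at x = -58 mm. Origin: centre of the underside, z up. Fits the box either way round.
- kit_box: Open wooden box fixed to the bench, 212 (x) x 128 (y) mm, 68 mm high, walls 6 mm, bottom 4 mm; inside 200 x 116 mm. The two trays lie in it at x = +42 and -42 mm. In each inside corner a post, 16 mm along x, 20 mm along y, its top 50 mm above the bench, to carry the divider (6 mm play all round). Origin: centre of the underside, z up.
- green_tray: Green plastic tray fixed in the bottom of the kit box, 80 x 80 mm outside, a square recess 66 mm wide with a floor 3 mm thick and a rim 12 mm high (9 mm above its floor). Which end of the box it lies at varies. Origin: centre of its underside (4 mm above the bench); its axes are those of the kit box.
- blue_tray: Blue plastic tray fixed in the bottom of the kit box, 80 x 80 mm outside, a square recess 54 mm wide with a floor 3 mm thick and a rim 12 mm high (9 mm above its floor). Which end of the box it lies at varies. Origin: centre of its underside (4 mm above the bench); its axes are those of the kit box.
There are look-alikes about, which are no part of the job. Several things have the shape of the kit_box; the one meant has the colours described above.

How it is judged (in metres and radians):
On the way, in this order (a step that is already met when the one before it is completed fails the run):
1. the large brass bush stands in the green tray and the medium one in the blue tray (horizontal distance between brass_large and green_tray below 0.021 m and z of brass_large in the frame of green_tray between -0.003 and 0.008 m and angle between each of brass_large, brass_medium's own z axis and vertical below 0.12 rad and horizontal distance between brass_medium and blue_tray below 0.021 m and z of brass_medium in the frame of blue_tray between -0.003 and 0.008 m), for 0.2 s.
2. the divider lies level on the corner posts inside the box, both bushes below it (all of step 1 and horizontal distance between divider and kit_box below 0.012 m and z of divider in the frame of kit_box between 0.045 and 0.056 m and angle between divider's own z axis and vertical below 0.05 rad), for 0.2 s.
3. the small brass bush stands in the red-rimmed square of the seated divider (all of step 2 and x of brass_small in the frame of divider between 0.041 and 0.075 m and y of brass_small in the frame of divider between -0.017 and 0.017 m and z of brass_small in the frame of divider between 0.002 and 0.011 m and angle between brass_small's own z axis and vertical below 0.12 rad), for 0.2 s.
At the end, for the whole second after the job is handed in: Large brass bush upright in the green tray, medium in the blue (within 21 mm of centre, 0.12 rad); divider on the posts (45 to 56 mm up, level within 0.05 rad, within 12 mm of box centre); small brass bush upright in the red rim (within 17 mm); all at rest; steel bushes never moved over 30 mm (all of step 3 and linear speed of each of brass_large, brass_medium, brass_small, divider below 0.02 m/s); the robot touches nothing.
It fails at once if the large steel bush is moved (more than 30 mm) (distance of steel_large from where it was at the start of the episode above 0.03 m).
It fails at once if the small steel bush is moved (more than 30 mm) (distance of steel_small from where it was at the start of the episode above 0.03 m).
It also fails if it takes over 120 s, if anything falls off the work surface, if the arm or the gripper's body presses on something with over 40 N, if the wrist force passes 120 N, or if a joint passes its speed limit or range.

## Working session

There is one attempt and no reset: what is moved stays moved. The work goes in short steps, Python scripts to look and compute and a tool call to move; the robot and the scene stay as the last step left them, time stands still between calls to the robot, and variables do not carry over. Pictures are saved under pics/ and viewed, about 12 in all and at most 16, crops included, and the job is handed in when it is done.

Besides the shell and the picture viewer there is one more tool, called after ">>>" as a command line: name --argument value ..., lists and objects as JSON in quotes. send_rows: Moves the arm, as the interface text tells. Its arguments: {"type":"object","properties":{"plan":{"type":"array"},"grip_force":{"type":"number"}},"required":["plan"]}

```bash
ls; mkdir -p pics; cat > h.py <<'E'
import numpy as np, cv2
from scipy.spatial.transform import Rotation as R
from cell import manip, camera, search_frame, masks_of, tip_of
def T_tool(s):
    T=np.eye(4);T[:3,:3]=R.from_euler('xyz',s["eef_rot"]).as_matrix();T[:3,3]=s["eef_pos"];return T
def shot(name):
    s=manip.read_state();c=camera(name)
    c["W"]=c["world_from_camera"] if "world_from_camera" in c else T_tool(s)@c["tool_from_camera"]
    c["W"]=np.array(c["W"]);return c
def cloud(c):
    z=c["z_map"];f=200/np.tan(np.radians(c["fov_y"]/2))
    v,u=np.mgrid[0:400,0:640]
    P=np.stack([(u-c["cx"])/f*z,-(v-c["cy"])/f*z,-z,np.ones_like(z)],-1)
    X=(P@c["W"].T)[...,:3];X[z==0]=np.nan;return X
def save(c,n,crop=None,k=1):
    im=c["color"][...,::-1]
    if crop: im=im[crop[1]:crop[3],crop[0]:crop[2]]
    cv2.imwrite("pics/"+n,cv2.resize(im,None,fx=k,fy=k,interpolation=cv2.INTER_CUBIC))
E
python3 - <<'E'
from h import *
s=manip.read_state();print(s, manip.tip_reach)
for n in("scene","side","wrist"):
    c=shot(n);save(c,n+"0.png");print(n,[k for k in c],c["fov_y"],c["cx"],c["cy"],c["W"].round(2).tolist())
    np.savez(n+"0.npz",X=cloud(c),im=c["color"])
    for o in("brass_large","brass_medium","brass_small","steel_large","steel_small","divider","kit_box","green_tray","blue_tray"):
        for r in tip_of(o,n)[:4]:
            print(o,round(r["confidence"],2),(c["W"]@np.r_[r["at"],1])[:3].round(0))
E
```

```text
pics
{'clock': 0.0, 'joints': array([ 1.28036396e+00,  3.00497703e-01,  1.52160979e+00,  8.23529420e-06,
        1.32071981e+00, -6.65766096e-02]), 'qd': array([ 0.00117257, -0.00051279, -0.00181606, -0.00014408, -0.00051913,
       -0.00097329]), 'effort': array([-6.27455643e-05, -5.31799936e+01, -3.52752435e+01,  7.08074123e-02,
        2.43461947e-02, -1.04155467e-04]), 'eef_pos': array([122.00940062, 536.03221126, 223.85958761]), 'eef_rot': array([-3.14036126e+00, -9.00973589e-05,  2.91773480e+00]), 'wrist_force': array([-0.06970279, -0.14801976, -0.2657139 ]), 'moment': array([-0.01768265, -0.01627075, -0.01224908]), 'finger_gap': 94.21776143753047} 19.0
scene ['color', 'z_map', 'fov_y', 'cx', 'cy', 'world_from_camera', 'W'] 42.29266501749446 318.47163968693474 203.97344241355833 [[0.56, -0.52, 0.64, 1360.94], [0.83, 0.37, -0.42, -488.01], [-0.02, 0.77, 0.64, 962.19], [0.0, 0.0, 0.0, 1.0]]
brass_large 0.72 [555.  67.   1.]
brass_medium 0.61 [459. -55.  -1.]
brass_small 0.62 [555. -62.  -4.]
steel_large 0.56 [439.  72.  -2.]
steel_small 0.51 [662. -71.  -3.]
divider 0.78 [ 558. -
[... 331 characters left out ...]
0.62, -0.77, -556.31], [0.01, 0.78, 0.63, 598.25], [0.0, 0.0, 0.0, 1.0]]
brass_large 0.76 [556.  72.   1.]
brass_medium 0.69 [457. -56.  -2.]
brass_medium 0.16 [540. 288.  -5.]
brass_small 0.49 [551. -61.   4.]
steel_large 0.82 [438.  66.  -2.]
steel_small 0.47 [664. -74.  -2.]
divider 0.77 [ 561. -282.    2.]
kit_box 0.83 [588. 528.  -3.]
kit_box 0.71 [540. 288.  -5.]
kit_box 0.62 [241. 341.   0.]
green_tray 0.67 [584. 275.   8.]
blue_tray 0.61 [504. 299.  -0.]
wrist ['color', 'z_map', 'fov_y', 'cx', 'cy', 'tool_from_camera', 'W'] 59.56209136812504 327.50018998265807 195.0392455883583 [[0.22, -0.94, -0.27, 43.36], [0.98, 0.21, 0.06, 553.61], [0.0, -0.28, 0.96, 384.85], [0.0, 0.0, 0.0, 1.0]]
```

View pics/scene0.png

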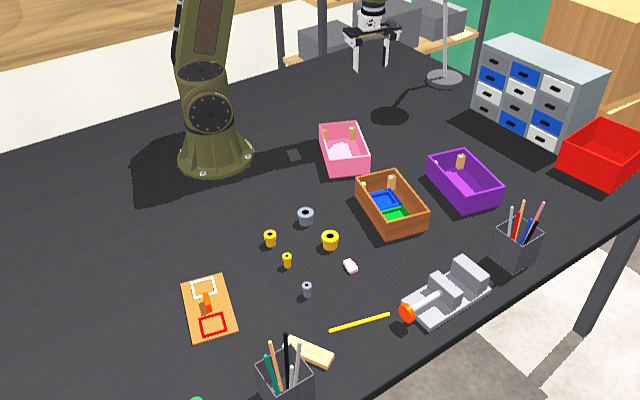

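View pics/side0.png

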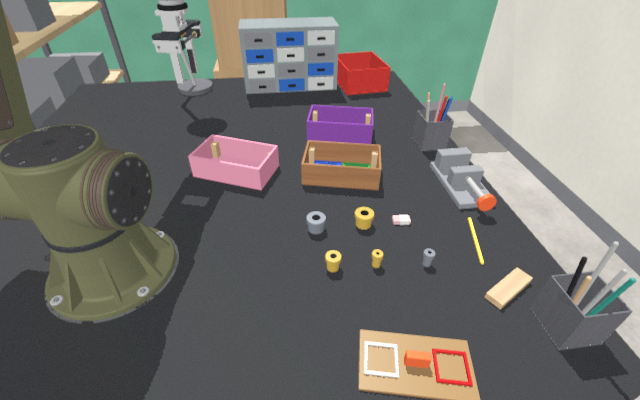

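Look-alikes for the box are pink (345,148), purple (465,180) and brown wood (392,203); the brown one holds the blue and green trays, so it is the kit box. The bushes are brass large (330,239), medium (270,238) and small (287,260). The steel ones at (305,215) and (307,288) are to be avoided. The divider is at (208,307).

```bash
python3 - <<'E'
from h import *
g={"brass_large":(555,68,23),"brass_medium":(458,-55,17),"brass_small":(553,-62,12),"steel_large":(439,69,23),"steel_small":(663,-72,12)}
for n in("scene","side"):
    d=np.load(n+"0.npz");X=d["X"];im=d["im"].astype(int);print(n)
    bench=X[(abs(X[...,0]-500)<150)&(abs(X[...,1]+100)<120)];print("bench z",np.nanmedian(bench[:,2]))
    for o,(x,y,r) in g.items():
        P=X[(np.hypot(X[...,0]-x,X[...,1]-y)<r+14)&(X[...,2]>32)&(X[...,2]<42)]
        (cx,cy),rr=cv2.minEnclosingCircle(P[:,:2].astype(np.float32))
        print(o,len(P),"circ",round(cx,1),round(cy,1),round(rr,1),"ztop",np.percentile(P[:,2],[50,95]).round(1))
    m=(abs(X[...,0]-559)<140)&(abs(X[...,1]+282)<90)&(X[...,2]>3)&(X[...,2]<13)
    print("div",cv2.minAreaRect(X[m][:,:2].astype(np.float32)))
    hsv=cv2.cvtColor(d["im"],cv2.COLOR_RGB2HSV)
    red=(m&((hsv[...,0]<4)|(hsv[...,0]>175))&(hsv[...,1]>180)); print("red",cv2.minAreaRect(X[red][:,:2].astype(np.float32)))
    wh=m&(hsv[...,1]<40)&(hsv[...,2]>180); print("white",cv2.minAreaRect(X[wh][:,:2].astype(np.float32)))
    h=(abs(X[...,0]-559)<60)&(abs(X[...,1]+282)<50)&(X[...,2]>30)&(X[...,2]<40); print("handle",cv2.minAreaRect(X[h][:,:2].astype(np.float32)))
    m=(abs(X[...,0]-541)<140)&(abs(X[...,1]-286)<105)&(X[...,2]>64)&(X[...,2]<72)&(hsv[...,0]>4)&(hsv[...,0]<20)
    print("box",cv2.minAreaRect(X[m][:,:2].astype(np.float32)),np.median(X[m][:,2]))
    for nm,lo,hi in(("green",50,75),("blue",100,125)):
        q=(abs(X[...,0]-541)<120)&(abs(X[...,1]-286)<100)&(hsv[...,0]>lo)&(hsv[...,0]<hi)&(hsv[...,1]>120)&(X[...,2]<20)
        print(nm,np.nanmedian(X[q],0).round(1))
c=shot("scene");save(c,"crop.png",(240,160,450,320),3.5)
E
```

```text
scene
bench z -0.9204630665167883
brass_large 166 circ 555.7 67.1 24.2 ztop [35.6 38.2]
brass_medium 91 circ 458.8 -57.1 18.6 ztop [35.2 39. ]
brass_small 54 circ 552.9 -62.9 13.0 ztop [35.  37.6]
steel_large 143 circ 439.0 65.7 24.3 ztop [35.2 38.4]
steel_small 63 circ 661.2 -72.3 13.4 ztop [34.6 38. ]
div ((558.4920654296875, -283.24542236328125), (176.5997314453125, 277.7436218261719), 89.26848602294922)
red ((617.4683227539062, -299.2167053222656), (55.99661636352539, 56.818233489990234), 75.80382537841797)
white ((502.3536376953125, -269.5943603515625), (57.101776123046875, 64.638916015625), 76.09879302978516)
handle ((560.7503662109375, -284.1271057128906), (13.121827125549316, 44.03189468383789), 76.14686584472656)
box ((541.2344970703125, 284.34344482421875), (132.00831604003906, 217.95436096191406), 75.30281829833984) 66.91934054303215
green [561.  288.1   7.7]
blue [498.8 302.3  11.7]
side
bench z 0.14248929091399987
brass_large 208 circ 557.1 68.8 23.6 ztop [36.1 37.9]
brass_medium 171 circ 460.8 -57.1 17.4 ztop [36.  37.5]
brass_small 89 circ 553.6 -62.3 11.9 ztop [36.1 37.7]
steel_large 218 circ 441.0 67.3 23.5 ztop [36.3 37.6]
steel_small 87 circ 662.2 -73.5 12.3 ztop [35.9 38. ]
div ((557.884033203125, -270.2567443847656), (156.66683959960938, 268.1814880371094), 86.79859161376953)
red ((616.735107421875, -299.3912353515625), (55.61860275268555, 55.94865798950195), 76.01979064941406)
white ((505.2806396484375, -270.2109069824219), (58.93293762207031, 57.49215316772461), 75.01663208007812)
handle ((561.0684814453125, -284.4212951660156), (15.092769622802734, 39.542449951171875), 75.49571990966797)
box ((543.4353637695312, 283.9065856933594), (136.27890014648438, 212.26980590820312), 75.6614990234375) 67.19945173881035
green [591.9 305.7  13.8]
blue [511.6 323.5  15.4]
```

View pics/crop.png

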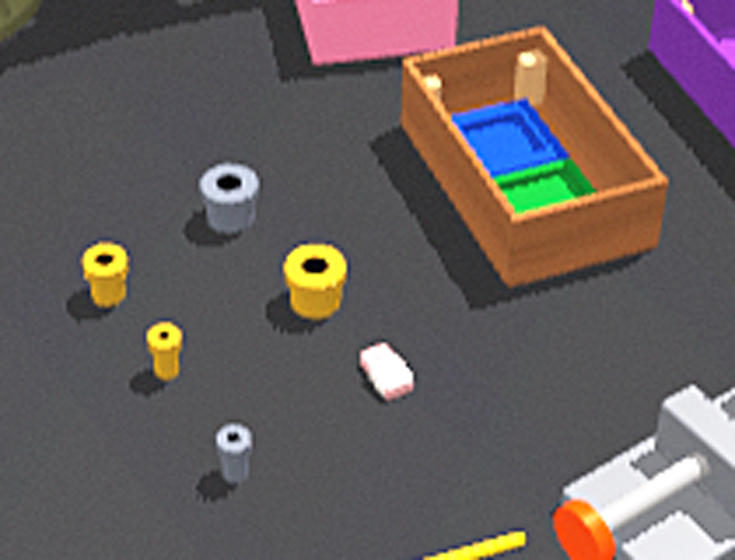

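```bash
cat >> h.py <<'E'
def go(x,y,z,yaw=None):
    s=manip.read_state();M=R.from_euler('xyz',s["eef_rot"]).as_matrix()
    d=M.T@(np.array([x,y,z])-s["eef_pos"]);print("travel",d.round(1),"len",np.linalg.norm(d).round(1))
    if yaw is not None:
        G=R.from_euler('xyz',[np.pi,0,np.radians(yaw)]).as_matrix()
        print("rotvec at end",np.degrees(R.from_matrix(M.T@G).as_rotvec()).round(2))
E
python3 -c "
from h import *
go(556.5,68,180,165.5)"
```

```text
travel [-527.5 -360.2   44.4] len 640.3
rotvec at end [-0.    0.    1.68]
```

>>> send_rows --plan '[{"travel": [-20, -13.5, 2], "delta_rot": [0, 0, 0], "fingers": -1}, {"travel": [-39, -26.7, 3], "delta_rot": [0, 0, 0], "fingers": -1}, {"travel": [-39, -26.7, 3], "delta_rot": [0, 0, 0], "fingers": -1}, {"travel": [-39, -26.7, 3], "delta_rot": [0, 0, 0], "fingers": -1}, {"travel": [-39, -26.7, 3], "delta_rot": [0, 0, 0], "fingers": -1}, {"travel": [-39, -26.7, 3], "delta_rot": [0, 0, 0], "fingers": -1}, {"travel": [-39, -26.7, 3], "delta_rot": [0, 0, 0], "fingers": -1}, {"travel": [-39, -26.7, 3], "delta_rot": [0, 0, 0], "fingers": -1}, {"travel": [-39, -26.7, 3], "delta_rot": [0, 0, 0], "fingers": -1}, {"travel": [-39, -26.7, 3], "delta_rot": [0, 0, 0], "fingers": -1}, {"travel": [-39, -26.7, 3], "delta_rot": [0, 0, 0], "fingers": -1}, {"travel": [-39, -26.7, 3], "delta_rot": [0, 0, 0], "fingers": -1}, {"travel": [-39, -26.7, 3], "delta_rot": [0, 0, 0], "fingers": -1}, {"travel": [-39, -26.7, 3], "delta_rot": [0, 0, 0], "fingers": -1}, {"travel": [0, 0, 3], "delta_rot": [0, 0, 1.7], "fingers": -1}, {"travel": [0, 0, 0], "delta_rot": [0, 0, 0], "fingers": -1}, {"travel": [0, 0, 0], "delta_rot": [0, 0, 0], "fingers": -1}]'

```text
clock: 3.68
eef_pos: [555.4, 68.6, 180.7]
eef_rot: [3.141, 0.0, 2.89]
wrist_force: [-0.6, 0.1, -0.4]
finger_gap: 93.9
```

```bash
cat >> h.py <<'E'
def bush(o,x,y,r,c,zlo=32,zhi=42):
    X=cloud(c);P=X[(np.hypot(X[...,0]-x,X[...,1]-y)<r+12)&(X[...,2]>zlo)&(X[...,2]<zhi)]
    if len(P)<5: print(o,"not seen");return
    (cx,cy),rr=cv2.minEnclosingCircle(P[:,:2].astype(np.float32))
    print(o,len(P),round(cx,1),round(cy,1),round(rr,1),"z",np.median(P[:,2]).round(1))
E
python3 -c "
from h import *
s=manip.read_state();print(s['eef_pos'],s['eef_rot'],s['joints'])
c=shot('wrist');save(c,'w1.png')
bush('bl',556.5,68,23,c);bush('sl',440,66.5,23,c);bush('bm',460,-57,17,c);bush('bs',553,-62.5,12,c)
go(556.5,68,180,165.5)"
```

```text
[555.44085735  68.5721158  180.74155189] [3.14144151e+00 1.80879429e-04 2.88961842e+00] [ 5.73498769e-02  3.59629965e-01  1.54649771e+00  9.41640747e-05
  1.23524667e+00 -1.26150323e+00]
bl 1937 556.9 68.4 23.0 z 36.4
sl 2616 440.6 67.0 23.0 z 36.3
bm 1290 460.5 -56.7 17.6 z 36.2
bs 516 553.6 -61.4 12.1 z 36.2
travel [-1.1 -0.3  0.8] len 1.4
rotvec at end [0.01 0.02 0.07]
```

View pics/w1.png

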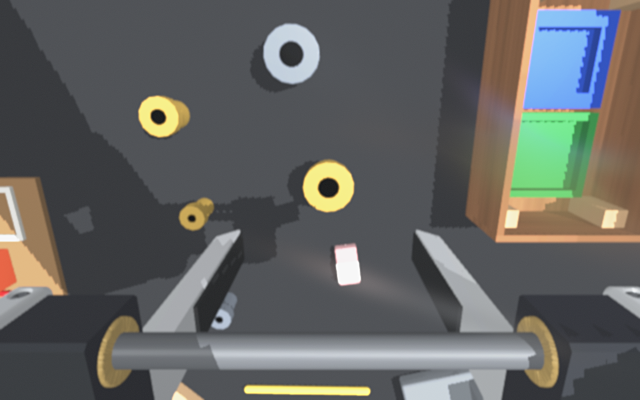

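Picture shows the large brass bush at (328,186), steel large at (291,54), medium brass at (160,116), small brass at (193,215), box at right. The gripper is over the large brass bush.

>>> send_rows --plan '[{"travel": [-1.5, 0, 25], "delta_rot": [0, 0, 0], "fingers": -1}, {"travel": [0, 0, 35], "delta_rot": [0, 0, 0], "fingers": -1}, {"travel": [0, 0, 35], "delta_rot": [0, 0, 0], "fingers": -1}, {"travel": [0, 0, 30], "delta_rot": [0, 0, 0], "fingers": -1}, {"travel": [0, 0, 15], "delta_rot": [0, 0, 0], "fingers": -1}, {"travel": [0, 0, 10.5], "delta_rot": [0, 0, 0], "fingers": -1}, {"travel": [0, 0, 0], "delta_rot": [0, 0, 0], "fingers": -1}, {"travel": [0, 0, 0], "delta_rot": [0, 0, 0], "fingers": 1}, {"travel": [0, 0, 0], "delta_rot": [0, 0, 0], "fingers": 1}, {"travel": [0, 0, 0], "delta_rot": [0, 0, 0], "fingers": 1}, {"travel": [0, 0, 0], "delta_rot": [0, 0, 0], "fingers": 1}, {"travel": [0, 0, 0], "delta_rot": [0, 0, 0], "fingers": 1}, {"travel": [0, 0, 0], "delta_rot": [0, 0, 0], "fingers": 1}, {"travel": [0, 0, 0], "delta_rot": [0, 0, 0], "fingers": 1}]' --grip_force 25

```text
clock: 5.48
eef_pos: [557.4, 67.4, 30.0]
eef_rot: [3.142, 0.0, 2.888]
wrist_force: [-0.2, -0.4, 0.4]
finger_gap: 45.1
```

>>> send_rows --plan '[{"travel": [0, 0, -15], "delta_rot": [0, 0, 0], "fingers": 1}, {"travel": [0, 0, -30], "delta_rot": [0, 0, 0], "fingers": 1}, {"travel": [0, 0, -35], "delta_rot": [0, 0, 0], "fingers": 1}, {"travel": [0, 0, -35], "delta_rot": [0, 0, 0], "fingers": 1}, {"travel": [0, 0, -35], "delta_rot": [0, 0, 0], "fingers": 1}, {"travel": [3, 21, 0], "delta_rot": [0, 0, 0], "fingers": 1}, {"travel": [4, 30, 0], "delta_rot": [0, 0, 0], "fingers": 1}, {"travel": [4, 35, 0], "delta_rot": [0, 0, 0], "fingers": 1}, {"travel": [4, 35, 0], "delta_rot": [0, 0, 0], "fingers": 1}, {"travel": [4, 35, 0], "delta_rot": [0, 0, 0], "fingers": 1}, {"travel": [4, 30, 0], "delta_rot": [0, 0, 0], "fingers": 1}, {"travel": [4, 20, 0], "delta_rot": [0, 0, 0], "fingers": 1}, {"travel": [0, 0, 0], "delta_rot": [0, 0, 0], "fingers": 1}, {"travel": [0, 0, 0], "delta_rot": [0, 0, 0], "fingers": 1}]'

```text
clock: 7.22
eef_pos: [582.7, 273.0, 179.6]
eef_rot: [-3.141, -0.0, 2.888]
wrist_force: [-0.3, -0.4, -2.5]
finger_gap: 45.1
```

```bash
python3 -c "
from h import *
c=shot('wrist');save(c,'w2.png');X=cloud(c);hsv=cv2.cvtColor(c['color'],cv2.COLOR_RGB2HSV)
np.savez('w2.npz',X=X,im=c['color'])
m=(abs(X[...,0]-542)<150)&(abs(X[...,1]-284)<110)&(X[...,2]>64)&(X[...,2]<72)&(hsv[...,0]>4)&(hsv[...,0]<22)&(hsv[...,1]>60)
print('box',cv2.minAreaRect(X[m][:,:2].astype(np.float32)),m.sum(),np.median(X[m][:,2]))
for nm,lo,hi in(('green',50,75),('blue',100,125)):
    q=(abs(X[...,0]-541)<120)&(abs(X[...,1]-286)<100)&(hsv[...,0]>lo)&(hsv[...,0]<hi)&(hsv[...,1]>120)&(X[...,2]<20)&(X[...,2]>13)
    print(nm,q.sum(),q.any() and cv2.minAreaRect(X[q][:,:2].astype(np.float32)))
go(583,273.6,60,165.5)
"
```

```text
box ((539.3084716796875, 284.9183349609375), (128.53558349609375, 196.7527618408203), 75.58914947509766) 5270 68.15686058745362
green 1733 ((583.0979614257812, 273.46435546875), (78.4432373046875, 78.8091049194336), 75.51272583007812)
blue 4533 ((502.34918212890625, 294.3497009277344), (79.71411895751953, 79.23790740966797), 75.66007995605469)
travel [  0.    0.9 119.8] len 119.8
rotvec at end [-0.02 -0.01 -0.07]
```

View pics/w2.png

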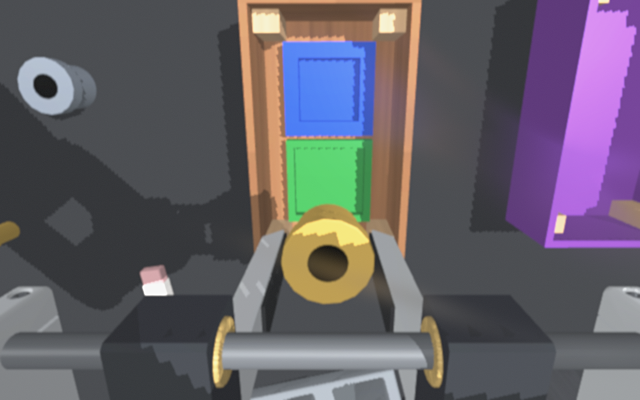

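Picture shows the bush held at (328,262) over the box with the green tray (330,180) and the blue one (330,90); the trays' own rims give a centre of (583.1, 273.5), which is where I am.

>>> send_rows --plan '[{"travel": [0, 0.5, 20], "delta_rot": [0, 0, 0], "fingers": 1}, {"travel": [0, 0, 35], "delta_rot": [0, 0, 0], "fingers": 1}, {"travel": [0, 0, 35], "delta_rot": [0, 0, 0], "fingers": 1}, {"travel": [0, 0, 25], "delta_rot": [0, 0, 0], "fingers": 1}, {"travel": [0, 0, 15], "delta_rot": [0, 0, 0], "fingers": 1}, {"travel": [0, 0, 8], "delta_rot": [0, 0, 0], "fingers": 1}, {"travel": [0, 0, 4], "delta_rot": [0, 0, 0], "fingers": 1}, {"travel": [0, 0, 0], "delta_rot": [0, 0, 0], "fingers": 1}, {"travel": [0, 0, 0], "delta_rot": [0, 0, 0], "fingers": 1}, {"travel": [0, 0, 0], "delta_rot": [0, 0, 0], "fingers": 1}]'

```text
clock: 8.52
eef_pos: [583.2, 274.1, 38.4]
eef_rot: [3.141, 0.001, 2.888]
wrist_force: [-0.3, -0.7, -1.6]
finger_gap: 45.6
```

>>> send_rows --plan '[{"travel": [0, 0, 1.2], "delta_rot": [0, 0, 0], "fingers": 1}, {"travel": [0, 0, 0], "delta_rot": [0, 0, 0], "fingers": -0.32}, {"travel": [0, 0, 0], "delta_rot": [0, 0, 0], "fingers": -0.32}, {"travel": [0, 0, 0], "delta_rot": [0, 0, 0], "fingers": -0.32}, {"travel": [0, 0, 0], "delta_rot": [0, 0, 0], "fingers": -0.32}, {"travel": [0, 0, -10], "delta_rot": [0, 0, 0], "fingers": -0.32}, {"travel": [0, 0, -25], "delta_rot": [0, 0, 0], "fingers": -0.32}, {"travel": [0, 0, -35], "delta_rot": [0, 0, 0], "fingers": -0.32}, {"travel": [0, 0, -35], "delta_rot": [0, 0, 0], "fingers": -0.32}, {"travel": [0, 0, -35], "delta_rot": [0, 0, 0], "fingers": -0.32}, {"travel": [0, 0, 0], "delta_rot": [0, 0, 0], "fingers": -0.32}, {"travel": [0, 0, 0], "delta_rot": [0, 0, 0], "fingers": -0.32}]'

```text
clock: 10.02
eef_pos: [582.7, 273.9, 176.4]
eef_rot: [-3.141, -0.0, 2.888]
wrist_force: [0.4, 0.3, 0.6]
finger_gap: 61.9
```

```bash
python3 -c "
from h import *
c=shot('wrist');save(c,'w3.png')
bush('bl',583,273.5,23,c,38,50)
c=shot('scene');save(c,'s3.png',(340,160,440,250),5)
bush('bl',583,273.5,23,c,38,50)
go(460.5,-56.7,180,165.5)
"
```

```text
bl 2094 582.2 273.9 23.0 z 43.3
bl 157 579.2 273.1 25.3 z 42.2
travel [  35.3 -350.6   -3.9] len 352.4
rotvec at end [-0.06 -0.08 -0.02]
```

View pics/s3.png

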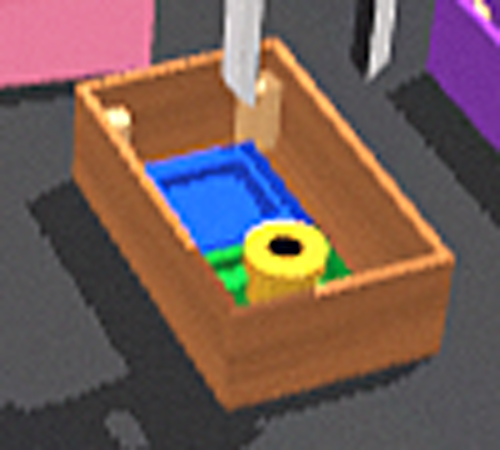

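Large bush stands upright in the green tray (285,250 in the crop), top at 43.3 mm as expected. On to the medium one; the path passes steel_large well above it.

>>> send_rows --plan '[{"travel": [2, -20.6, 0], "delta_rot": [0, 0, 0], "fingers": -1}, {"travel": [4, -40, 0], "delta_rot": [0, 0, 0], "fingers": -1}, {"travel": [4, -40, 0], "delta_rot": [0, 0, 0], "fingers": -1}, {"travel": [4, -40, 0], "delta_rot": [0, 0, 0], "fingers": -1}, {"travel": [4, -40, 0], "delta_rot": [0, 0, 0], "fingers": -0.6}, {"travel": [4, -40, 0], "delta_rot": [0, 0, 0], "fingers": -0.6}, {"travel": [4, -40, 0], "delta_rot": [0, 0, 0], "fingers": -0.6}, {"travel": [4, -40, 0], "delta_rot": [0, 0, 0], "fingers": -0.6}, {"travel": [4, -30, 0], "delta_rot": [0, 0, 0], "fingers": -0.6}, {"travel": [1.3, -20, 0], "delta_rot": [0, 0, 0], "fingers": -0.6}, {"travel": [0, 0, 0], "delta_rot": [0, 0, 0], "fingers": -0.6}, {"travel": [0, 0, 0], "delta_rot": [0, 0, 0], "fingers": -0.6}]'

```text
clock: 11.62
eef_pos: [461.0, -56.1, 176.4]
eef_rot: [3.142, -0.001, 2.888]
wrist_force: [-0.1, -0.5, 0.0]
finger_gap: 75.2
```

```bash
python3 -c "
from h import *
c=shot('wrist')
bush('bm',460.5,-56.7,17,c);bush('bs',553.5,-62,12,c)
go(460.5,-56.7,30,165.5)
"
```

```text
bm 1097 460.0 -56.7 17.1 z 36.4
bs 459 553.5 -61.7 12.1 z 36.4
travel [  0.2  -0.9 146.5] len 146.5
rotvec at end [ 0.   -0.03  0.01]
```

>>> send_rows --plan '[{"travel": [0.6, -1, 20], "delta_rot": [0, 0, 0], "fingers": -0.6}, {"travel": [0, 0, 35], "delta_rot": [0, 0, 0], "fingers": -0.6}, {"travel": [0, 0, 35], "delta_rot": [0, 0, 0], "fingers": -0.6}, {"travel": [0, 0, 30], "delta_rot": [0, 0, 0], "fingers": -0.6}, {"travel": [0, 0, 16], "delta_rot": [0, 0, 0], "fingers": -0.6}, {"travel": [0, 0, 10], "delta_rot": [0, 0, 0], "fingers": -0.6}, {"travel": [0, 0, 0], "delta_rot": [0, 0, 0], "fingers": -0.6}, {"travel": [0, 0, 0], "delta_rot": [0, 0, 0], "fingers": 1}, {"travel": [0, 0, 0], "delta_rot": [0, 0, 0], "fingers": 1}, {"travel": [0, 0, 0], "delta_rot": [0, 0, 0], "fingers": 1}, {"travel": [0, 0, 0], "delta_rot": [0, 0, 0], "fingers": 1}, {"travel": [0, 0, 0], "delta_rot": [0, 0, 0], "fingers": 1}, {"travel": [0, 0, 0], "delta_rot": [0, 0, 0], "fingers": 1}, {"travel": [0, 0, -15], "delta_rot": [0, 0, 0], "fingers": 1}, {"travel": [0, 0, -30], "delta_rot": [0, 0, 0], "fingers": 1}, {"travel": [0, 0, -35], "delta_rot": [0, 0, 0], "fingers": 1}, {"travel": [0, 0, -35], "delta_rot": [0, 0, 0], "fingers": 1}, {"travel": [0, 0, -35], "delta_rot": [0, 0, 0], "fingers": 1}, {"travel": [0, 0, 0], "delta_rot": [0, 0, 0], "fingers": 1}]'

```text
clock: 14.05
eef_pos: [460.9, -57.5, 183.6]
eef_rot: [3.141, 0.005, 2.888]
wrist_force: [0.3, 1.3, -1.7]
finger_gap: 33.0
```

```bash
python3 -c "
from h import *
go(502.2,294.4,180,165.5)
"
```

```text
travel [ 48.3 351.    3.4] len 354.4
rotvec at end [ 0.01  0.28 -0.02]
```

>>> send_rows --plan '[{"travel": [3, 21, 0], "delta_rot": [0, 0, 0], "fingers": 1}, {"travel": [6, 40, 0], "delta_rot": [0, 0, 0], "fingers": 1}, {"travel": [6, 40, 0], "delta_rot": [0, 0, 0], "fingers": 1}, {"travel": [6, 40, 0], "delta_rot": [0, 0, 0], "fingers": 1}, {"travel": [6, 40, 0], "delta_rot": [0, 0, 0], "fingers": 1}, {"travel": [6, 40, 0], "delta_rot": [0, 0, 0], "fingers": 1}, {"travel": [6, 40, 0], "delta_rot": [0, 0, 0], "fingers": 1}, {"travel": [5, 40, 0], "delta_rot": [0, 0, 0], "fingers": 1}, {"travel": [4.3, 30, 0], "delta_rot": [0, 0, 0], "fingers": 1}, {"travel": [0, 20, 0], "delta_rot": [0, 0, 0], "fingers": 1}, {"travel": [0, 0, 0], "delta_rot": [0, 0, 0], "fingers": 1}, {"travel": [0, 0, 0], "delta_rot": [0, 0, 0], "fingers": 1}, {"travel": [0, 0, 0], "delta_rot": [0, 0, 0], "fingers": 1}]'

```text
clock: 15.68
eef_pos: [501.3, 293.7, 180.7]
eef_rot: [-3.141, -0.0, 2.887]
wrist_force: [-0.4, -0.5, -1.8]
finger_gap: 33.3
```

```bash
python3 -c "
from h import *
c=shot('side');X=cloud(c)
P=X[(np.hypot(X[...,0]-502,X[...,1]-294)<30)&(X[...,2]>120)&(X[...,2]<200)]
hsv=cv2.cvtColor(c['color'],cv2.COLOR_RGB2HSV)
m=(np.hypot(X[...,0]-502,X[...,1]-294)<30)&(X[...,2]>120)&(X[...,2]<200)&(hsv[...,0]>18)&(hsv[...,0]<32)&(hsv[...,1]>150)
print('held z',np.percentile(X[m][:,2],[1,99]),m.sum())
go(502.2,294.4,37.5,165.5)
"
```

```text
held z [151.87796032 185.99768625] 17
travel [ -0.7   0.8 143.3] len 143.3
rotvec at end [-0.   -0.   -0.07]
```

>>> send_rows --plan '[{"travel": [-0.7, 0.8, 20], "delta_rot": [0, 0, 0], "fingers": 1}, {"travel": [0, 0, 35], "delta_rot": [0, 0, 0], "fingers": 1}, {"travel": [0, 0, 35], "delta_rot": [0, 0, 0], "fingers": 1}, {"travel": [0, 0, 25], "delta_rot": [0, 0, 0], "fingers": 1}, {"travel": [0, 0, 15], "delta_rot": [0, 0, 0], "fingers": 1}, {"travel": [0, 0, 8], "delta_rot": [0, 0, 0], "fingers": 1}, {"travel": [0, 0, 5], "delta_rot": [0, 0, 0], "fingers": 1}, {"travel": [0, 0, 0], "delta_rot": [0, 0, 0], "fingers": 1}, {"travel": [0, 0, 0], "delta_rot": [0, 0, 0], "fingers": 1}]'

```text
clock: 16.85
eef_pos: [502.4, 295.2, 38.2]
eef_rot: [3.141, 0.001, 2.888]
wrist_force: [0.0, 0.8, -1.5]
finger_gap: 33.3
```

>>> send_rows --plan '[{"travel": [0, 0, 1], "delta_rot": [0, 0, 0], "fingers": 1}, {"travel": [0, 0, 0], "delta_rot": [0, 0, 0], "fingers": 1}, {"travel": [0, 0, 0], "delta_rot": [0, 0, 0], "fingers": -0.1}, {"travel": [0, 0, 0], "delta_rot": [0, 0, 0], "fingers": -0.1}, {"travel": [0, 0, 0], "delta_rot": [0, 0, 0], "fingers": -0.1}, {"travel": [0, 0, 0], "delta_rot": [0, 0, 0], "fingers": -0.1}, {"travel": [0, 0, -10], "delta_rot": [0, 0, 0], "fingers": -0.1}, {"travel": [0, 0, -25], "delta_rot": [0, 0, 0], "fingers": -0.1}, {"travel": [0, 0, -35], "delta_rot": [0, 0, 0], "fingers": -0.1}, {"travel": [0, 0, -40], "delta_rot": [0, 0, 0], "fingers": -0.1}, {"travel": [0, 0, -40], "delta_rot": [0, 0, 0], "fingers": -0.1}, {"travel": [0, 0, 0], "delta_rot": [0, 0, 0], "fingers": -0.1}, {"travel": [0, 0, 0], "delta_rot": [0, 0, 0], "fingers": -0.1}]'

```text
clock: 18.48
eef_pos: [501.9, 295.0, 186.3]
eef_rot: [-3.141, -0.001, 2.888]
wrist_force: [-0.9, 0.2, -0.3]
finger_gap: 51.6
```

```bash
python3 -c "
from h import *
c=shot('wrist');save(c,'w4.png')
bush('bm',502.2,294.4,17,c,38,50);bush('bl',583,273.5,23,c,38,50)
c=shot('scene')
bush('bl',583,273.5,23,c,38,50);bush('bm',502.2,294.4,17,c,38,50)
go(561,-284.3,180,165.5)
"
```

```text
bm 1080 501.9 294.7 16.9 z 43.4
bl 1654 582.3 274.3 23.3 z 43.4
bl 157 581.5 273.3 24.8 z 42.4
bm 78 499.0 292.8 19.2 z 42.2
travel [-202.6 -545.9    6. ] len 582.3
rotvec at end [-0.07 -0.08 -0.02]
```

View pics/w4.png

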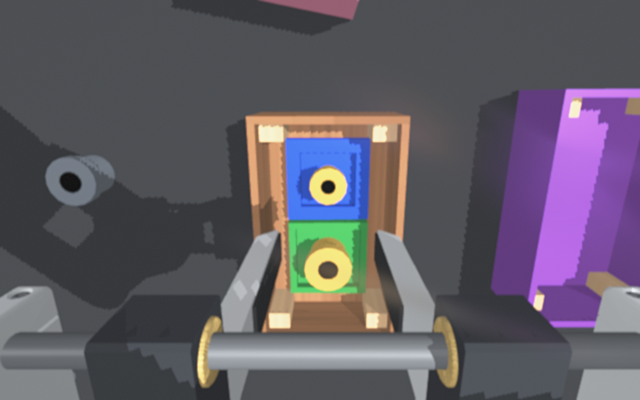

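Both bushes stand upright at the tray centres: medium at (328,186), large at (328,268). Next is the divider.

>>> send_rows --plan '[{"travel": [-8.6, -22.9, 0], "delta_rot": [0, 0, 0], "fingers": -0.1}, {"travel": [-15, -40, 0], "delta_rot": [0, 0, 0], "fingers": -0.1}, {"travel": [-15, -40, 0], "delta_rot": [0, 0, 0], "fingers": -0.1}, {"travel": [-15, -40, 0], "delta_rot": [0, 0, 0], "fingers": -0.1}, {"travel": [-15, -40, 0], "delta_rot": [0, 0, 0], "fingers": -0.1}, {"travel": [-15, -40, 0], "delta_rot": [0, 0, 0], "fingers": -0.1}, {"travel": [-15, -40, 0], "delta_rot": [0, 0, 0], "fingers": -0.1}, {"travel": [-15, -40, 0], "delta_rot": [0, 0, 0], "fingers": -0.1}, {"travel": [-15, -40, 0], "delta_rot": [0, 0, 0], "fingers": -0.1}, {"travel": [-15, -40, 0], "delta_rot": [0, 0, 0], "fingers": -0.1}, {"travel": [-15, -40, 0], "delta_rot": [0, 0, 0], "fingers": -0.1}, {"travel": [-15, -40, 0], "delta_rot": [0, 0, 0], "fingers": -0.1}, {"travel": [-15, -40, 0], "delta_rot": [0, 0, 0], "fingers": -0.1}, {"travel": [-14, -25, 0], "delta_rot": [0, 0, 0], "fingers": -0.1}, {"travel": [0, -18, 6], "delta_rot": [0, 0, 0], "fingers": -0.1}, {"travel": [0, 0, 0], "delta_rot": [0, 0, 0], "fingers": -0.1}, {"travel": [0, 0, 0], "delta_rot": [0, 0, 0], "fingers": -0.1}]'

```text
clock: 20.7
eef_pos: [561.4, -283.2, 180.6]
eef_rot: [3.141, -0.0, 2.889]
wrist_force: [-0.2, 0.3, -0.7]
finger_gap: 51.9
```

```bash
cat >> h.py <<'E'
def divider(c,x,y,z0=0):
    X=cloud(c);hsv=cv2.cvtColor(c["color"],cv2.COLOR_RGB2HSV);Z=X[...,2]-z0
    near=np.hypot(X[...,0]-x,X[...,1]-y)<115
    m=near&(Z>3)&(Z<13)&(hsv[...,1]>60)
    for n,q in(("plate",m),("red",m&((hsv[...,0]<4)|(hsv[...,0]>175))&(hsv[...,1]>150)),("white",near&(Z>3)&(Z<13)&(hsv[...,1]<60)&(hsv[...,2]>170)),("handle",(np.hypot(X[...,0]-x,X[...,1]-y)<45)&(Z>31)&(Z<37))):
        if q.sum()>5:
            r=cv2.minAreaRect(X[q][:,:2].astype(np.float32));print(n,q.sum(),np.round(r[0],1),np.round(r[1],1),round(r[2],2),np.median(X[q][:,2]).round(1))
E
python3 -c "
from h import *
c=shot('wrist');save(c,'w5.png');divider(c,561,-284.3)
go(561,-284.3,28,165.5);print(manip.read_state()['joints'])
"
```

```text
plate 17086 [ 562.4 -284.8] [104.3 188.9] 75.85 6.4
red 847 [ 617.3 -299.1] [55.9 55.3] 76.04 10.3
white 1715 [ 505.8 -270.4] [58.9 58.2] 75.57 9.9
handle 669 [ 562.  -284.7] [13.9 40.3] 75.86 34.2
travel [  0.2  -1.3 152.9] len 152.9
rotvec at end [0.   0.   0.03]
[-5.25293082e-01  5.10837022e-01  1.32979796e+00  9.69510971e-05
  1.30093529e+00 -1.84355264e+00]
```

View pics/w5.png

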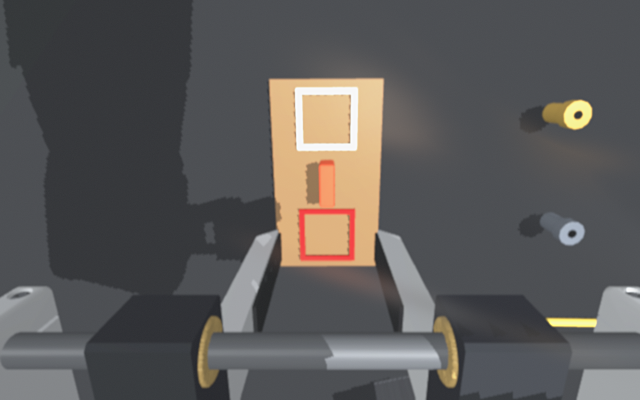

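Picture shows the divider with handle at (326,183), red rim (327,235), white rim (326,119), square to the jaws. Descending on the handle.

>>> send_rows --plan '[{"travel": [-1.1, -1.3, 20], "delta_rot": [0, 0, -0.3], "fingers": -0.1}, {"travel": [0, 0, 35], "delta_rot": [0, 0, 0], "fingers": -0.1}, {"travel": [0, 0, 35], "delta_rot": [0, 0, 0], "fingers": -0.1}, {"travel": [0, 0, 35], "delta_rot": [0, 0, 0], "fingers": -0.1}, {"travel": [0, 0, 18], "delta_rot": [0, 0, 0], "fingers": -0.1}, {"travel": [0, 0, 10], "delta_rot": [0, 0, 0], "fingers": -0.1}, {"travel": [0, 0, 0], "delta_rot": [0, 0, 0], "fingers": -0.1}, {"travel": [0, 0, 0], "delta_rot": [0, 0, 0], "fingers": 1}, {"travel": [0, 0, 0], "delta_rot": [0, 0, 0], "fingers": 1}, {"travel": [0, 0, 0], "delta_rot": [0, 0, 0], "fingers": 1}, {"travel": [0, 0, 0], "delta_rot": [0, 0, 0], "fingers": 1}, {"travel": [0, 0, 0], "delta_rot": [0, 0, 0], "fingers": 1}, {"travel": [0, 0, 0], "delta_rot": [0, 0, 0], "fingers": 1}]' --grip_force 40

```text
clock: 22.38
eef_pos: [562.3, -285.6, 28.0]
eef_rot: [3.142, 0.0, 2.893]
wrist_force: [-1.2, 1.2, 3.2]
finger_gap: 13.6
```

>>> send_rows --plan '[{"travel": [0, 0, -10], "delta_rot": [0, 0, 0], "fingers": 1}, {"travel": [0, 0, -20], "delta_rot": [0, 0, 0], "fingers": 1}, {"travel": [0, 0, -30], "delta_rot": [0, 0, 0], "fingers": 1}, {"travel": [0, 0, -35], "delta_rot": [0, 0, 0], "fingers": 1}, {"travel": [0, 0, -35], "delta_rot": [0, 0, 0], "fingers": 1}, {"travel": [0, 0, -30], "delta_rot": [0, 0, 0], "fingers": 1}, {"travel": [0, 0, -15], "delta_rot": [0, 0, 0], "fingers": 1}, {"travel": [0, 0, 0], "delta_rot": [0, 0, 0], "fingers": 1}]'

```text
clock: 23.38
eef_pos: [562.3, -285.8, 203.7]
eef_rot: [-3.141, 0.002, 2.893]
wrist_force: [0.5, 0.3, -2.8]
finger_gap: 14.1
```

```bash
python3 -c "
from h import *
go(542.7,283.5,200,165.55)
"
```

```text
travel [158.9 547.    3.2] len 569.6
rotvec at end [-0.03  0.09  0.23]
```

>>> send_rows --plan '[{"travel": [2.9, 10, 0], "delta_rot": [0, 0, 0], "fingers": 1}, {"travel": [6, 20, 0], "delta_rot": [0, 0, 0], "fingers": 1}, {"travel": [10, 35, 0], "delta_rot": [0, 0, 0], "fingers": 1}, {"travel": [10, 35, 0], "delta_rot": [0, 0, 0], "fingers": 1}, {"travel": [10, 35, 0], "delta_rot": [0, 0, 0], "fingers": 1}, {"travel": [10, 35, 0], "delta_rot": [0, 0, 0], "fingers": 1}, {"travel": [10, 35, 0], "delta_rot": [0, 0, 0], "fingers": 1}, {"travel": [10, 35, 0], "delta_rot": [0, 0, 0], "fingers": 1}, {"travel": [10, 35, 0], "delta_rot": [0, 0, 0], "fingers": 1}, {"travel": [10, 35, 0], "delta_rot": [0, 0, 0], "fingers": 1}, {"travel": [10, 35, 0], "delta_rot": [0, 0, 0], "fingers": 1}, {"travel": [10, 35, 0], "delta_rot": [0, 0, 0], "fingers": 1}, {"travel": [10, 35, 0], "delta_rot": [0, 0, 0], "fingers": 1}, {"travel": [10, 35, 0], "delta_rot": [0, 0, 0], "fingers": 1}, {"travel": [10, 35, 0], "delta_rot": [0, 0, 0], "fingers": 1}, {"travel": [10, 35, 0], "delta_rot": [0, 0, 0], "fingers": 1}, {"travel": [8, 20, 0], "delta_rot": [0, 0, 0], "fingers": 1}, {"travel": [2, 7, 0], "delta_rot": [0, 0, 0.2], "fingers": 1}, {"travel": [0, 0, 0], "delta_rot": [0, 0, 0], "fingers": 1}, {"travel": [0, 0, 0], "delta_rot": [0, 0, 0], "fingers": 1}]'

```text
clock: 25.88
eef_pos: [542.7, 282.7, 202.8]
eef_rot: [-3.141, 0.0, 2.889]
wrist_force: [-0.0, 0.0, -1.5]
finger_gap: 13.7
```

```bash
python3 -c "
from h import *
for n in('side','wrist'):
    c=shot(n);save(c,n+'6.png');X=cloud(c);hsv=cv2.cvtColor(c['color'],cv2.COLOR_RGB2HSV)
    near=np.hypot(X[...,0]-542,X[...,1]-284)<115
    m=near&(X[...,2]>160)&(X[...,2]<188)&(hsv[...,1]>60)
    P=X[m];print(n,m.sum(),cv2.minAreaRect(P[:,:2].astype(np.float32)),np.percentile(P[:,2],[2,50,98]))
    A=np.c_[P[:,:2]-P[:,:2].mean(0),np.ones(len(P))];q=(hsv[...,0]>8)[m];
    print('plane',np.linalg.lstsq(A[q],P[q,2],rcond=None)[0])
go(542.7,283.5,110,165.55)
"
```

```text
side 1183 ((541.9778442382812, 282.29364013671875), (108.67525482177734, 188.15110778808594), 75.7248306274414) [175.75843956 180.78824277 185.44300334]
plane [6.07800762e-03 1.44683532e-02 1.80471289e+02]
wrist 35423 ((542.1088256835938, 282.40789794921875), (104.84488677978516, 188.58816528320312), 75.59809875488281) [179.83198087 181.13554729 182.49760671]
plane [ 5.81555167e-04 -1.50265022e-04  1.81125267e+02]
travel [ 0.3  0.7 92.8] len 92.8
rotvec at end [-0.    0.   -0.03]
```

View pics/wrist6.png

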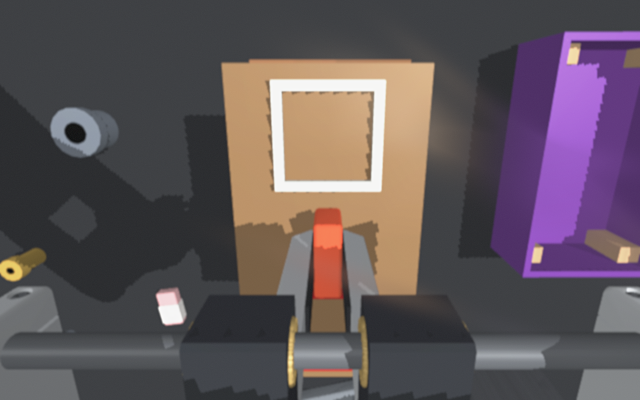

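The divider is held level (tilt about 0.001), its centre (542.1, 282.4), with box centre (542.7, 284). Correcting and lowering to just inside the walls.

>>> send_rows --plan '[{"travel": [-0.2, 1.6, 15], "delta_rot": [0, 0, 0], "fingers": 1}, {"travel": [0, 0, 30], "delta_rot": [0, 0, 0], "fingers": 1}, {"travel": [0, 0, 30], "delta_rot": [0, 0, 0], "fingers": 1}, {"travel": [0, 0, 18], "delta_rot": [0, 0, 0], "fingers": 1}, {"travel": [0, 0, 8], "delta_rot": [0, 0, 0], "fingers": 1}, {"travel": [0, 0, 4], "delta_rot": [0, 0, 0], "fingers": 1}, {"travel": [0, 0, 4], "delta_rot": [0, 0, 0], "fingers": 1}, {"travel": [0, 0, 4], "delta_rot": [0, 0, 0], "fingers": 1}, {"travel": [0, 0, 0], "delta_rot": [0, 0, 0], "fingers": 1}, {"travel": [0, 0, 0], "delta_rot": [0, 0, 0], "fingers": 1}]'

```text
clock: 27.22
eef_pos: [543.3, 285.2, 90.0]
eef_rot: [3.141, 0.0, 2.89]
wrist_force: [0.4, 0.8, -2.0]
finger_gap: 14.0
```

```bash
python3 -c "
from h import *
c=shot('wrist');divider(c,542.7,284,61.5);print(manip.read_state()['wrist_force'])
c=shot('scene');save(c,'s7.png',(335,150,455,250),5);divider(c,542.7,284,61.5)
c=shot('side');divider(c,542.7,284,61.5)
"
```

```text
plate 45457 [543.3 284.1] [128.9 212.9] 75.66 68.3
red 70 [598.9 271.1] [27.9 56.5] 74.44 72.5
white 4845 [486.2 299.4] [58.3 57. ] 75.63 72.1
handle 2398 [541.9 284.8] [36.3 36.4] 31.95 96.2
[ 0.40773993  0.70858994 -2.77349185]
plate 1504 [541.2 283.6] [131.8 218. ] 75.29 67.5
red 126 [598.1 269. ] [56.4 58. ] 77.19 69.7
white 93 [496.  295.8] [ 57.8 109.9] 74.09 70.3
handle 55 [545.7 280.4] [33.4 30.1] 19.51 95.5
plate 1482 [543.1 284.6] [134.4 210.9] 75.18 68.0
red 78 [597.7 269. ] [57.  52.9] 76.78 71.0
white 157 [486.2 302.3] [68.5 58.7] 75.67 70.9
handle 39 [540.4 277.8] [28.  37.8] 72.61 95.5
```

View pics/s7.png

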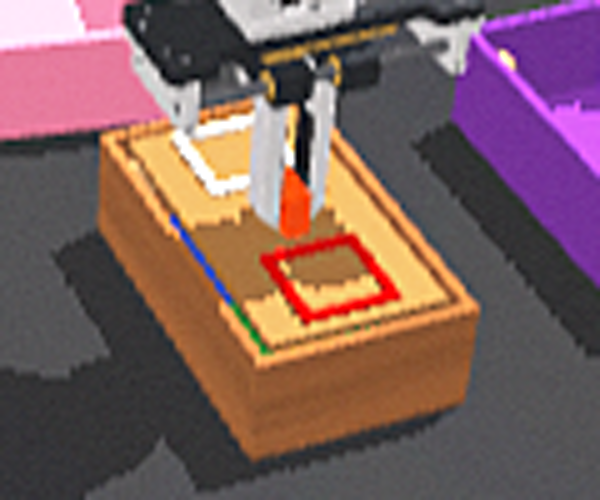

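The divider sits inside the walls with a visible gap all round. From the wrist picture it is about 1 mm off the box centre (543.3, 284.1). Seating it.

>>> send_rows --plan '[{"travel": [-1, -0.6, 3], "delta_rot": [0, 0, 0], "fingers": 1}, {"travel": [0, 0, 4], "delta_rot": [0, 0, 0], "fingers": 1}, {"travel": [0, 0, 3], "delta_rot": [0, 0, 0], "fingers": 1}, {"travel": [0, 0, 1.5], "delta_rot": [0, 0, 0], "fingers": 1}, {"travel": [0, 0, 1], "delta_rot": [0, 0, 0], "fingers": 1}, {"travel": [0, 0, 0], "delta_rot": [0, 0, 0], "fingers": 1}, {"travel": [0, 0, 0], "delta_rot": [0, 0, 0], "fingers": 1}]'

```text
clock: 28.25
eef_pos: [544.0, 284.3, 77.9]
eef_rot: [3.141, 0.0, 2.89]
wrist_force: [-3.5, -1.4, 4.9]
finger_gap: 13.7
```

>>> send_rows --plan '[{"travel": [0, 0, 0], "delta_rot": [0, 0, 0], "fingers": 0.15}, {"travel": [0, 0, 0], "delta_rot": [0, 0, 0], "fingers": 0.15}, {"travel": [0, 0, 0], "delta_rot": [0, 0, 0], "fingers": 0.15}, {"travel": [0, 0, 0], "delta_rot": [0, 0, 0], "fingers": 0.15}, {"travel": [0, 0, -8], "delta_rot": [0, 0, 0], "fingers": 0.15}, {"travel": [0, 0, -20], "delta_rot": [0, 0, 0], "fingers": 0.15}, {"travel": [0, 0, -35], "delta_rot": [0, 0, 0], "fingers": 0.15}, {"travel": [0, 0, -35], "delta_rot": [0, 0, 0], "fingers": 0.15}, {"travel": [0, 0, -30], "delta_rot": [0, 0, 0], "fingers": 0.15}, {"travel": [0, 0, 0], "delta_rot": [0, 0, 0], "fingers": 0.15}, {"travel": [0, 0, 0], "delta_rot": [0, 0, 0], "fingers": 0.15}]'

```text
clock: 29.62
eef_pos: [543.6, 284.1, 204.4]
eef_rot: [-3.141, -0.001, 2.89]
wrist_force: [0.3, 0.5, -0.0]
finger_gap: 39.8
```

```bash
python3 -c "
from h import *
c=shot('wrist');save(c,'w8.png');divider(c,542.7,284,50)
X=cloud(c);hsv=cv2.cvtColor(c['color'],cv2.COLOR_RGB2HSV);m=(np.hypot(X[...,0]-542,X[...,1]-284)<100)&(abs(X[...,2]-56.5)<2.5);P=X[m]
A=np.c_[P[:,:2]-P[:,:2].mean(0),np.ones(len(P))];print('plane',np.linalg.lstsq(A,P[:,2],rcond=None)[0],cv2.minAreaRect(P[:,:2].astype(np.float32)))
go(553.5,-61.7,180,165.5)
"
```

```text
plate 19844 [543.8 283.9] [116.7 201.4] 75.57 56.4
red 989 [598.6 269.4] [55.9 54.9] 75.66 60.2
white 1982 [526.9 294.9] [ 65.8 146. ] 84.83 59.9
handle 773 [543.  284.2] [13.7 39.7] 75.86 84.1
plane [ 9.06662503e-04 -3.03106800e-05  5.63389037e+01] ((543.8314819335938, 283.8968200683594), (116.6738052368164, 188.07437133789062), 75.56371307373047)
travel [ -95.8 -332.4   24.3] len 346.8
rotvec at end [-0.07 -0.08  0.08]
```

View pics/w8.png

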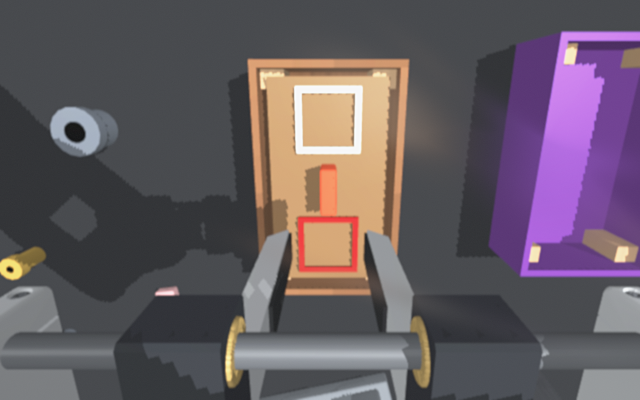

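The divider is seated and level: plate top at 56.3 mm, handle centre (543.0, 284.2), red rim at (328,243) in the image. Now the small brass bush.

>>> send_rows --plan '[{"travel": [-5.8, -20.4, 0], "delta_rot": [0, 0, 0], "fingers": -0.1}, {"travel": [-11, -38, 0], "delta_rot": [0, 0, 0], "fingers": -0.1}, {"travel": [-11, -38, 0], "delta_rot": [0, 0, 0], "fingers": -0.1}, {"travel": [-11, -38, 4], "delta_rot": [0, 0, 0], "fingers": -0.1}, {"travel": [-11, -38, 4], "delta_rot": [0, 0, 0], "fingers": -0.1}, {"travel": [-11, -38, 4], "delta_rot": [0, 0, 0], "fingers": -0.1}, {"travel": [-11, -38, 4], "delta_rot": [0, 0, 0], "fingers": -0.1}, {"travel": [-11, -38, 4], "delta_rot": [0, 0, 0], "fingers": -0.1}, {"travel": [-9, -28, 4], "delta_rot": [0, 0, 0], "fingers": -0.1}, {"travel": [-4, -18, 0], "delta_rot": [0, 0, 0], "fingers": -0.1}, {"travel": [0, 0, 0], "delta_rot": [0, 0, 0], "fingers": -0.1}, {"travel": [0, 0, 0], "delta_rot": [0, 0, 0], "fingers": -0.1}]'

```text
clock: 31.18
eef_pos: [553.9, -60.9, 181.3]
eef_rot: [3.141, 0.0, 2.89]
wrist_force: [-0.8, -0.3, 0.1]
finger_gap: 51.9
```

```bash
python3 -c "
from h import *
c=shot('wrist');bush('bs',553.5,-62,12,c);go(553.5,-61.7,30,165.5)
"
```

```text
bs 525 553.7 -61.5 11.9 z 36.3
travel [  0.2  -1.1 151.4] len 151.4
rotvec at end [0.01 0.01 0.13]
```

>>> send_rows --plan '[{"travel": [0, -1, 20], "delta_rot": [0, 0, 0], "fingers": -0.1}, {"travel": [0, 0, 35], "delta_rot": [0, 0, 0], "fingers": -0.1}, {"travel": [0, 0, 35], "delta_rot": [0, 0, 0], "fingers": -0.1}, {"travel": [0, 0, 32], "delta_rot": [0, 0, 0], "fingers": -0.1}, {"travel": [0, 0, 18], "delta_rot": [0, 0, 0], "fingers": -0.1}, {"travel": [0, 0, 11], "delta_rot": [0, 0, 0], "fingers": -0.1}, {"travel": [0, 0, 0], "delta_rot": [0, 0, 0], "fingers": -0.1}, {"travel": [0, 0, 0], "delta_rot": [0, 0, 0], "fingers": 1}, {"travel": [0, 0, 0], "delta_rot": [0, 0, 0], "fingers": 1}, {"travel": [0, 0, 0], "delta_rot": [0, 0, 0], "fingers": 1}, {"travel": [0, 0, 0], "delta_rot": [0, 0, 0], "fingers": 1}, {"travel": [0, 0, 0], "delta_rot": [0, 0, 0], "fingers": 1}, {"travel": [0, 0, 0], "delta_rot": [0, 0, 0], "fingers": 1}, {"travel": [0, 0, -15], "delta_rot": [0, 0, 0], "fingers": 1}, {"travel": [0, 0, -30], "delta_rot": [0, 0, 0], "fingers": 1}, {"travel": [0, 0, -35], "delta_rot": [0, 0, 0], "fingers": 1}, {"travel": [0, 0, -40], "delta_rot": [0, 0, 0], "fingers": 1}, {"travel": [0, 0, -40], "delta_rot": [0, 0, 0], "fingers": 1}, {"travel": [0, 0, -10], "delta_rot": [0, 0, 0], "fingers": 1}, {"travel": [0, 0, 0], "delta_rot": [0, 0, 0], "fingers": 1}]' --grip_force 25

```text
clock: 33.72
eef_pos: [553.5, -62.4, 200.1]
eef_rot: [3.142, 0.0, 2.89]
wrist_force: [0.6, 0.0, -0.1]
finger_gap: 23.1
```

```bash
python3 -c "
from h import *
go(598.8,269.4,200,165.5)
"
```

```text
travel [3.880e+01 3.327e+02 1.000e-01] len 334.9
rotvec at end [0.   0.01 0.08]
```

>>> send_rows --plan '[{"travel": [2.8, 20.7, 0], "delta_rot": [0, 0, 0], "fingers": 1}, {"travel": [4, 38, 0], "delta_rot": [0, 0, 0], "fingers": 1}, {"travel": [4, 38, 0], "delta_rot": [0, 0, 0], "fingers": 1}, {"travel": [5, 38, 0], "delta_rot": [0, 0, 0], "fingers": 1}, {"travel": [5, 38, 0], "delta_rot": [0, 0, 0], "fingers": 1}, {"travel": [5, 38, 0], "delta_rot": [0, 0, 0], "fingers": 1}, {"travel": [5, 38, 0], "delta_rot": [0, 0, 0], "fingers": 1}, {"travel": [4, 38, 0], "delta_rot": [0, 0, 0], "fingers": 1}, {"travel": [4, 28, 0], "delta_rot": [0, 0, 0], "fingers": 1}, {"travel": [0, 18, 0], "delta_rot": [0, 0, 0], "fingers": 1}, {"travel": [0, 0, 0], "delta_rot": [0, 0, 0], "fingers": 1}, {"travel": [0, 0, 0], "delta_rot": [0, 0, 0], "fingers": 1}, {"travel": [0, 0, 0], "delta_rot": [0, 0, 0], "fingers": 1}]'

```text
clock: 35.35
eef_pos: [599.0, 268.6, 200.0]
eef_rot: [-3.141, -0.0, 2.889]
wrist_force: [-0.7, -0.2, -0.3]
finger_gap: 23.4
```

```bash
python3 -c "
from h import *
s=manip.read_state();x,y,_=s['eef_pos']
for n in('side','scene'):
    c=shot(n);X=cloud(c);hsv=cv2.cvtColor(c['color'],cv2.COLOR_RGB2HSV)
    m=(np.hypot(X[...,0]-x,X[...,1]-y)<30)&(X[...,2]>140)&(X[...,2]<220)&(hsv[...,0]>18)&(hsv[...,0]<32)&(hsv[...,1]>120)
    print('held z',np.percentile(X[m][:,2],[1,99]),m.sum())
    if n=='scene': save(c,'s9.png',(335,100,455,250),4)
go(598.8,269.4,86.5,165.5)
"
```

```text
held z [170.33564553 205.58563358] 15
held z [169.09676118 208.54476589] 97
travel [  0.4   0.5 113.8] len 113.8
rotvec at end [-0.    0.    0.04]
```

View pics/s9.png

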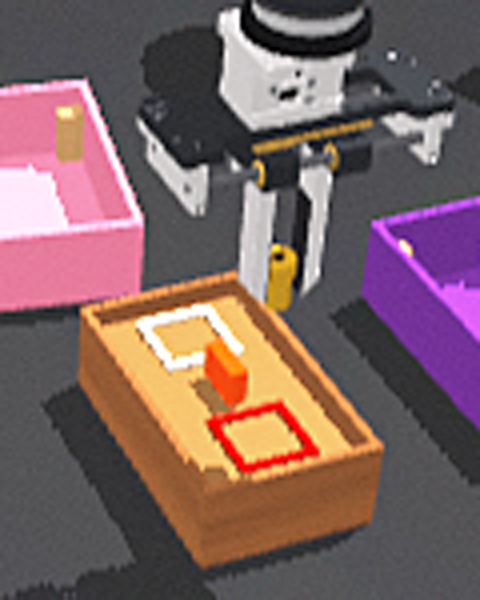

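The small bush is held upright at (282,278), bottom 30 mm below the TCP, and the divider is seated below. Lowering to about 86.5 mm.

>>> send_rows --plan '[{"travel": [0.3, 0, 20], "delta_rot": [0, 0, 0], "fingers": 1}, {"travel": [0, 0, 30], "delta_rot": [0, 0, 0], "fingers": 1}, {"travel": [0, 0, 30], "delta_rot": [0, 0, 0], "fingers": 1}, {"travel": [0, 0, 17], "delta_rot": [0, 0, 0], "fingers": 1}, {"travel": [0, 0, 8], "delta_rot": [0, 0, 0], "fingers": 1}, {"travel": [0, 0, 4], "delta_rot": [0, 0, 0], "fingers": 1}, {"travel": [0, 0, 3], "delta_rot": [0, 0, 0], "fingers": 1}, {"travel": [0, 0, 0], "delta_rot": [0, 0, 0], "fingers": 1}, {"travel": [0, 0, 0], "delta_rot": [0, 0, 0], "fingers": 1}, {"travel": [0, 0, 0], "delta_rot": [0, 0, 0], "fingers": 1}]'

```text
clock: 36.7
eef_pos: [598.8, 269.5, 88.5]
eef_rot: [3.141, 0.0, 2.89]
wrist_force: [-0.0, -0.6, -0.4]
finger_gap: 23.2
```

>>> send_rows --plan '[{"travel": [0, 0, 1], "delta_rot": [0, 0, 0], "fingers": 1}, {"travel": [0, 0, 0.8], "delta_rot": [0, 0, 0], "fingers": 1}, {"travel": [0, 0, 0], "delta_rot": [0, 0, 0], "fingers": 1}, {"travel": [0, 0, 0], "delta_rot": [0, 0, 0], "fingers": 1}]'

```text
clock: 37.2
eef_pos: [598.8, 269.5, 86.6]
eef_rot: [3.141, 0.0, 2.89]
wrist_force: [-0.1, -0.1, 1.6]
finger_gap: 23.2
```

Contact (wrist force changed by 2 N). Opening and rising.

>>> send_rows --plan '[{"travel": [0, 0, 0], "delta_rot": [0, 0, 0], "fingers": 0.1}, {"travel": [0, 0, 0], "delta_rot": [0, 0, 0], "fingers": 0.1}, {"travel": [0, 0, 0], "delta_rot": [0, 0, 0], "fingers": 0.1}, {"travel": [0, 0, 0], "delta_rot": [0, 0, 0], "fingers": 0.1}, {"travel": [0, 0, -8], "delta_rot": [0, 0, 0], "fingers": 0.1}, {"travel": [0, 0, -20], "delta_rot": [0, 0, 0], "fingers": 0.1}, {"travel": [0, 0, -35], "delta_rot": [0, 0, 0], "fingers": 0.1}, {"travel": [0, 0, -40], "delta_rot": [0, 0, 0], "fingers": 0.1}, {"travel": [0, 0, -30], "delta_rot": [0, 0, 0], "fingers": 0.1}, {"travel": [0, 0, 0], "delta_rot": [0, 0, 0], "fingers": 0.1}, {"travel": [0, 0, 0], "delta_rot": [0, 0, 0], "fingers": 0.1}]'

```text
clock: 38.58
eef_pos: [598.4, 269.4, 219.1]
eef_rot: [-3.141, -0.001, 2.89]
wrist_force: [-0.7, -0.3, 0.3]
finger_gap: 42.0
```

```bash
python3 -c "
from h import *
c=shot('wrist');save(c,'w10.png');divider(c,543.3,284.1,50);bush('bs',598.7,269.5,12,c,86,100)
c=shot('side');bush('bs',598.7,269.5,12,c,86,100);bush('sl',440.6,67,23,c);bush('ss',662,-73,12,c);divider(c,543.3,284.1,50)
s=manip.read_state();print(s['clock'],s['wrist_force'],s['finger_gap'])
"
```

```text
plate 22221 [544.9 283.6] [116.7 198.4] 75.61 56.4
red 1042 [598.9 269.6] [55.4 54.9] 75.57 60.3
white 2107 [486.1 298.7] [58.8 58.7] 75.65 59.9
handle 801 [543.3 284.4] [13.4 39.5] 75.37 84.1
bs 602 598.3 270.5 11.9 z 92.3
bs 45 598.2 269.3 12.2 z 91.7
sl 218 440.1 66.6 23.2 z 36.0
ss 86 662.7 -73.1 12.6 z 35.8
plate 1244 [542.9 282.3] [130.9 200.6] 75.33 56.5
red 65 [598.7 267.7] [55.4 53.4] 77.46 58.7
white 151 [487.1 301. ] [66.3 58.2] 75.17 58.8
handle 46 [543.5 283.1] [16.1 36.3] 76.04 83.5
38.675 [ 0.07388862  0.22796591 -0.26108869] 42.08330116923846
```

View pics/w10.png

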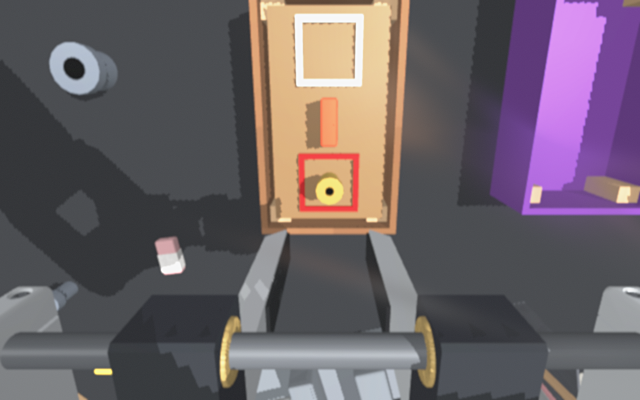

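The small bush stands in the red rim at (329,190), about 1 mm from its centre with its top at 92 mm as expected, and the gripper is clear above. Handing in.

```bash
python3 -c "
from h import *
print(manip.sign_off())"
```

```text
the job is handed in; nothing more can be done
None
```

The kit box is packed and the job is handed in, at about 38.7 s on the robot's clock. The hand-in reports no verdict, so what follows is from my own checks.

- **Bushes in the trays:** the large brass bush stood in the green tray and the medium one in the blue, each about 1 mm from the tray centre with its top at 43.4 mm. I took this before the divider covered them.
- **Divider:** it lies level on the posts (slope about 0.001), underside at about 50 mm. Its centre is under 1 mm from the box centre, and the red rim is over the green tray.
- **Small bush:** it stands about 1 mm from the centre of the red rim, top at 92 mm.
- **Steel bushes:** both are still within about 1 mm of where they started.
- **Gripper:** it was open and clear, more than 100 mm above the small bush.

No check failed. The camera readings differed from each other by 1 to 3 mm, mostly the coarser scene and side views. I worked from the wrist camera for the precise positions.

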